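Zero the tester, then touch the probe down on the strip and ease it up

TASK

Turn the grey knob on top of the white tester until its orange pointer lies in the green zero band, then pull the probe stand's red lever all the way down to its stop and keep it there for one full second. Then ease the sprung lever back up slowly, staying on it all the way to its top stop and taking about three seconds, never letting it fly up. Leave the knob at zero and the other things on the bench where they are.

Things in the scene. Friction and masses are not known exactly. Their poses are not given: they have to be found in the camera images.
- tester: White bench instrument box, 200 (its x) x 220 (its y) mm, flat top 85 mm above the bench; fixed. Origin: centre of the underside. Its display faces its -x. On the top, 30 mm from the centre towards its -x, is a dark round dial plate (112 mm across, 3 mm thick) with white ticks and one green band, 10 mm wide, 49 mm from the knob's axis towards the tester's +x: the zero.
- zero_knob (a joint): Angle of the grey bar knob on the tester, rad; 0 = orange pointer exactly on the middle of the green band (pointing to the tester's +x); its tip is 51 mm from the axis; grows anticlockwise seen from above; turns from -1.5 to 1.5 and stays where it is left (friction torque about 0.05 N m). It starts 0.5 to 1.2 rad anticlockwise of zero.
- knob_grip (a point): Centre of the top of the knob's grip bar, on the vertical turning axis, 122 mm above the bench. The bar is 50 mm long (along the pointer), 14 mm thick and 26 mm high, on a round skirt 56 mm across. Its x axis points along the orange pointer; it turns with the knob.
- stand: Probe stand, fixed: dark red base plate 240 (its x) x 170 (its y) mm with its top 28 mm above the bench; an aluminium column 200 mm high (steel pivot cheeks on it to 225 mm) stands at its +x end. Origin: centre of the base's underside, under the black probe head. A bare copper strip lies across the white block below the head. The lever points to the stand's -x, towards the robot.
- lever (a joint): Angle of the sprung red lever, rad; 0 = fully up against its top stop (it then slopes 0.5 rad upwards from the pivot to its free end), grows as its free end is pushed down, 0.7 = bottom stop (then slopes 0.2 rad downwards). A strong return spring: about 5 N at the red paddle to start it, 11 N at the bottom; lets go with a snap. The probe head goes down 41 mm with the lever.
- lever_grip (a point): Middle of the upper face of the red paddle at the lever's free end; moves with the lever. The paddle is a flat bar 90 mm long (along the lever), 34 mm wide and 18 mm thick; its centre lies 170 mm straight out from the pivot axis. Fully up this point is about 289 mm above the bench, fully down about 175 mm.
- lever_hinge (a point): Point on the lever's level pivot axis (along the stand's y), 200 mm above the bench, 60 mm from the stand's origin towards its +x; fixed.
- wash_bottle: White bottle with blue cap, 64 mm across, 170 mm tall, standing loose at the back. Origin: centre of its underside. Leave alone.
- screwdriver: Yellow-handled screwdriver, 160 mm, lying loose between tester and stand. Leave alone.
- sample_tray: Blue divided tray, 70 x 100 x 25 mm, loose in front of the stand. Origin: centre of its underside. Leave alone.
- spare_strip: Spare copper strip, 30 x 110 x 4 mm, lying loose in front of the stand. Leave alone.
- caliper: Steel caliper with black display, 190 mm long, up to 12 mm thick, lying loose in front of the tester. Leave alone.
- weight: Brass weight, 32 mm across, 42 mm high, standing loose on a rear corner of the tester's top, about 130 mm from the knob's axis. Leave alone.
- adapter: Grey power adapter, 50 x 80 x 30 mm, loose between tester and stand, towards the back. Leave alone.

How it is judged:
By the outcome, as a careful person would: the job done as asked, in the order asked, and still so for the second after the job is handed in, with the robot touching nothing.
It also fails if it takes over 64 s, if anything falls off the work surface, if the arm or the gripper's body presses on something with over 40 N, if the wrist force passes 120 N, or if a joint passes its speed limit or range.

ROBOT

A 6-joint arm with a two-finger parallel gripper is mounted at the origin on the work surface. World frame = base frame: x ahead of the robot, y to its left, z up, the work surface at z = 0. Lengths are in m, angles in rad, forces in N, time in s.
With the tool pointing down it reaches from about 0.3 to 0.75 m from the base axis. Payload 8.5 kg.
Tool frame: the origin (TCP) lies at the very end of the fingers, on their centre line; the grasp point (between the pads) lies 19 mm behind it; z points along the fingers, y is the line along which they close (so a half turn about z gives the same grasp; the last joint's range is limited). The gripper opens to 88 mm and grips with 3 to 60 N. Pads are 18 mm wide; open, the fingers measure 123 mm over their backs; the gripper's body (75 mm by 187 mm) begins 45 mm behind the grasp point.
Start: joints at [-1.472, 0.381, 1.297, -0, 1.464, -0.215], TCP at [0.17, -0.523, 0.239] pointing down, gripper open.
Joint ranges: [-3.11, 3.11], [-0.89, 2.33], [0.22, 2.48], [-1.42, 4.56], [0.17, 2.85], [-2.88, 2.88]. Speed limits (rad/s): [2.39, 2.39, 3.14, 3.14, 3.14, 3.14].

INTERFACE

Orientations are given as a rotation vector (axis times angle).
In Python, from plant import robot, grab_frame, search_frame gives the robot as it stands. The module is installed in compiled form; this text tells all that it offers. Calls block until the motion is done:
- robot.goto(position, orientation): joint-space move of the TCP to a pose.
- robot.move_straight(position, frame=None, vel=0.15, guard=None): straight line of the TCP; frame=None keeps the orientation; vel is the mean speed in m/s. With guard (N) it stops when the force on the tool has changed by that much, and returns True; else False.
- robot.move_j(angles): joint-space move.
- robot.ungrasp() and robot.gripper_close(newtons=None): open the fingers fully, or close them until they stop; newtons is the grip in N (None keeps the last).
- robot.wait(seconds).
- robot.inverse_kinematics(position, orientation): joint angles nearest the present ones, or None.
- grab_frame(name): name is "side" or "top" or "wrist"; returns a dict with "image" (420x560x3 uint8, red, green, blue), "z_map" (420x560 float32, m along the optical axis (not along the pixel's ray), 0 where there is no reading), "vertical_fov" (degrees; the focal length in pixels is half the picture's height over the tangent of half this angle, whatever the lens; pixels are square), "cx", "cy" (the principal point, pixels), "R" (3x3) and "t" (3): a world point X has camera coordinates R X + t; the wrist camera has in their place "tool_from_camera" (4x4, takes a point from camera to tool coordinates, whose origin is the TCP and whose axes are the flange's). Camera axes: x right, y down, z forward; pixel columns grow to the right and rows downward; lengths in m; the calibration is good to about 2 mm. A picture is of the moment at which its call begins: read the wrist's pose just before it.
A pose or a line that the arm cannot do raises robot.PlanningError and nothing moves.
- robot.close_job(): hands the job in; it is judged then, once.
Trained networks look in a picture, given as the dict that the camera call returned (one of the last four; its "shot" number tells which), for a name from the list of things; names that differ only in an ending like _2 or _b are one class to them, and where a whole thing is asked for, a point or a joint stands for the part that bears it (a point fixed in the world has none). Each returns a list of dicts, best first, with "confidence" (0 to 1); they miss things now and then, are a little off and sometimes report something else, mostly with a low value. They report only what shows in the picture. A call takes as long as a camera call.
- search_frame(picture, thing): "xyz" ([x, y, z] in m, in world coordinates, good to about 4 mm: the middle of the surface that is visible of it).
Readings, each from a call of its own:
- robot.get_t(): time.
- robot.get_qpos(): joint angles.
- robot.get_qd(): joint speeds.
- robot.get_joint_efforts(): joint torques, N m.
- robot.get_ee_pos(): TCP position.
- robot.get_ee_rot(): TCP orientation.
- robot.get_force(): force on the tool from outside, world axes, zero at the start.
- robot.get_wrist_torque(): the same for the moment, N m.
- robot.get_grip_width(): finger opening in m.
- robot.get_grip_force(): force on a finger pad.
Only numpy, scipy, OpenCV 4.12 (cv2) and the standard library are available. Lean on these libraries where they do the work, as an engineer would, in place of code of your own. Each camera call takes 0.05 s, during which the arm holds its last target. There are 200 camera calls.

## Working session

There is one attempt and no reset: what is moved stays moved. The work goes in short steps, each a Python script; the robot and the scene stay as the last script left them, time stands still between calls to the robot, and variables do not carry over. Pictures are saved under pics/ and viewed, at most 10 in all, crops included, and the job is handed in when it is done.

```bash
mkdir -p pics; cat > h.py <<'E'
import numpy as np, cv2
from plant import robot, grab_frame, search_frame
def cloud(f):
    z=f["z_map"];H,W=z.shape;F=H/2/np.tan(np.radians(f["vertical_fov"])/2)
    v,u=np.mgrid[:H,:W];P=np.stack([(u-f["cx"])/F*z,(v-f["cy"])/F*z,z],-1)
    Q=(P-f["t"])@f["R"]; Q[z==0]=np.nan
    return Q
E
python3 - <<'E'
from h import *
print(robot.get_t(),robot.get_ee_rot())
for n in("top","side"):
    f=grab_frame(n);cv2.imwrite(f"pics/{n}0.png",f["image"][...,::-1]);np.save(f"pics/{n}0.npy",cloud(f))
    for t in("tester","zero_knob","knob_grip","stand","lever","lever_grip","weight","wash_bottle"):
        print(n,t,[(np.round(d["xyz"],4).tolist(),round(d["confidence"],2)) for d in search_frame(f,t)[:2]])
E
```

```text
0.0 [-3.10159683e+00 -4.90679261e-01 -1.11573533e-04]
top tester [([0.5981, 0.2502, 0.0838], 0.81)]
top zero_knob [([0.581, 0.2658, 0.1011], 0.68)]
top knob_grip [([0.5778, 0.2667, 0.1028], 0.54)]
top stand [([0.6135, -0.2142, 0.029], 0.9), ([0.4617, -0.0093, 0.0198], 0.53)]
top lever [([0.5601, -0.2263, 0.2774], 0.83)]
top lever_grip [([0.56, -0.2265, 0.2783], 0.75)]
top weight []
top wash_bottle [([0.7694, 0.0085, 0.1141], 0.71)]
side tester [([0.5748, 0.2886, 0.0852], 0.64), ([0.4604, -0.0032, 0.0201], 0.3)]
side zero_knob [([0.5731, 0.2732, 0.1018], 0.66)]
side knob_grip [([0.5682, 0.2744, 0.1081], 0.64)]
side stand [([0.6278, -0.2048, 0.0466], 0.59)]
side lever [([0.5531, -0.2189, 0.2701], 0.63)]
side lever_grip [([0.5571, -0.2152, 0.2691], 0.61)]
side weight [([0.6826, 0.3327, 0.1082], 0.79)]
side wash_bottle [([0.7683, 0.0315, 0.088], 0.86)]
```

View pics/top0.png

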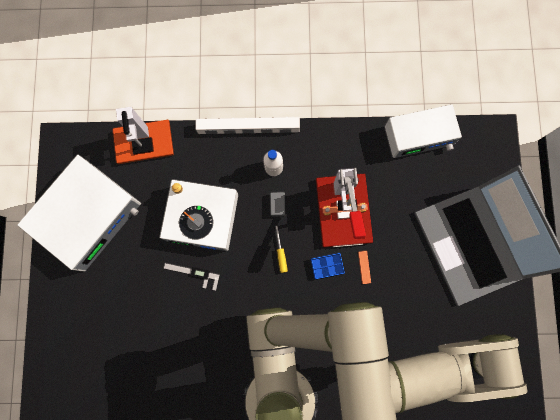

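View pics/side0.png

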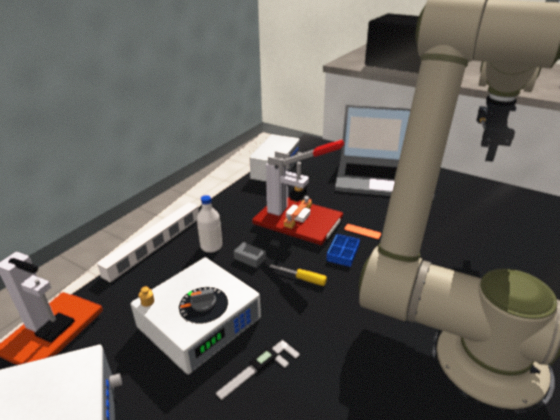

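Top view: tester at (200,215), knob about (196,220) with pointer to upper left (185,213) and green band at (200,207). The red stand is at (345,208), its paddle at (357,222). The side view agrees. Next, wrist views over the knob and lever.

```bash
cat >> h.py <<'E'
from scipy.spatial.transform import Rotation as Ro
def down(psi): return np.pi*np.array([np.cos(psi/2),np.sin(psi/2),0])
def wrist():
    p=np.array(robot.get_ee_pos());r=Ro.from_rotvec(robot.get_ee_rot()).as_matrix()
    f=grab_frame("wrist");T=np.eye(4);T[:3,:3]=r;T[:3,3]=p
    M=np.linalg.inv(T@f["tool_from_camera"]);f=dict(f);f["R"]=M[:3,:3];f["t"]=M[:3,3]
    return f
E
python3 - <<'E'
from h import *
robot.goto([0.55,-0.22,0.42],down(0));f=wrist()
print(np.round(f["tool_from_camera"],3))
cv2.imwrite("pics/wl.png",f["image"][...,::-1]);np.savez("pics/wl.npz",c=cloud(f),i=f["image"])
robot.goto([0.55,0.25,0.30],down(0));f=wrist()
cv2.imwrite("pics/wk.png",f["image"][...,::-1]);np.savez("pics/wk.npz",c=cloud(f),i=f["image"])
print(robot.get_t())
a=cv2.imread("pics/wl.png");b=cv2.imread("pics/wk.png")
cv2.imwrite("pics/w2.png",cv2.resize(np.hstack([a,b]),(800,300)))
E
```

```text
[[-0.001 -0.952 -0.306  0.079]
 [ 1.    -0.001 -0.    -0.   ]
 [ 0.    -0.306  0.952 -0.145]
 [ 0.     0.     0.     1.   ]]
4.65
```

View pics/w2.png

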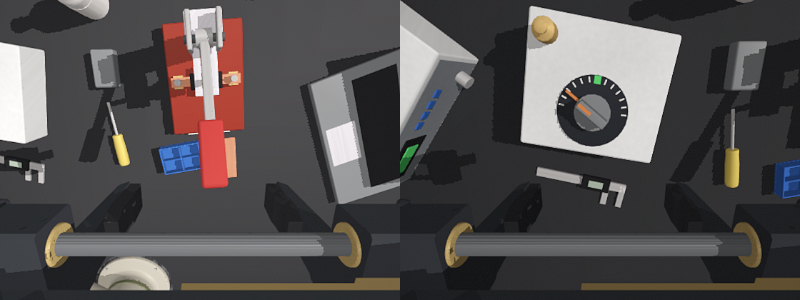

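Left half: red paddle at (213,152) and its lever, red base behind. Right half: tester with knob at (593,110), orange pointer at (577,98), green band at (597,80), brass weight at (544,28). Now the numbers.

```bash
python3 - <<'E'
from h import *
def hsv(i): return [x.astype(int) for x in cv2.split(cv2.cvtColor(i,cv2.COLOR_RGB2HSV))]
for n in("wk","top","side"):
    if n=="wk": d=np.load("pics/wk.npz");c,i=d["c"],d["i"]
    else: c=np.load(f"pics/{n}0.npy");i=cv2.imread(f"pics/{n}0.png")[...,::-1].copy()
    h,s,v=hsv(i);z=c[...,2]
    near=np.hypot(c[...,0]-.575,c[...,1]-.268)<.075
    g=near&(h>40)&(h<80)&(s>100)&(z>.08)&(z<.1)
    o=near&(h<22)&(s>130)&(z>.083)&(z<.13)
    k=near&(s<60)&(z>.115)&(z<.13)
    sk=near&(s<60)&(z>.091)&(z<.113)
    for nm,m in(("green",g),("orange",o),("bar",k),("skirt",sk)):
        P=c[m]
        if len(P)<3: print(n,nm,len(P));continue
        a=np.linalg.svd(P[:,:2]-P[:,:2].mean(0),full_matrices=0)[2][0]
        r=cv2.minAreaRect((P[:,:2]*1000).astype(np.float32))
        print(n,nm,len(P),P.mean(0).round(4),"ang",round(np.arctan2(a[1],a[0])%np.pi,3),"rect",np.round(r[0],1),np.round(r[1],1),round(r[2],1))
    if n!="side":
        m=(z>.082)&(z<.0875)&(np.hypot(c[...,0]-.6,c[...,1]-.26)<.17);P=c[m][:,:2]
        r=cv2.minAreaRect((P*1000).astype(np.float32));print("tester top",r)
for n in("wl","top","side"):
    if n=="wl": d=np.load("pics/wl.npz");c,i=d["c"],d["i"]
    else: c=np.load(f"pics/{n}0.npy");i=cv2.imread(f"pics/{n}0.png")[...,::-1].copy()
    h,s,v=hsv(i);z=c[...,2]
    red=((h<8)|(h>172))&(s>130)&(np.hypot(c[...,0]-.58,c[...,1]+.21)<.2)
    P=c[red&(z>.2)];r=cv2.minAreaRect((P[:,:2]*1000).astype(np.float32))
    q=np.linalg.svd(P-P.mean(0),full_matrices=0)[2][0]
    print(n,"paddle",len(P),P.mean(0).round(4),q.round(3),r,"z",np.percentile(P[:,2],[2,50,98]).round(4))
    P=c[red&(z>.015)&(z<.045)];r=cv2.minAreaRect((P[:,:2]*1000).astype(np.float32));print(n,"base",len(P),r)
E
```

```text
wk green 132 [0.6281 0.2576 0.0885] ang 3.107 rect [628.  257.6] [11.  12.9] 79.8
wk orange 203 [0.5972 0.2862 0.1074] ang 0.873 rect [597.1 286.8] [49.6  5.7] 50.8
wk bar 569 [0.5783 0.2631 0.1216] ang 0.842 rect [579.6 265.5] [49.7 14.3] 49.7
wk skirt 1383 [0.582  0.2648 0.1003] ang 2.442 rect [586.2 267. ] [68.3 55. ] 13.1
tester top ((609.1432495117188, 260.36492919921875), (218.79263305664062, 199.04769897460938), 79.9760513305664)
top green 17 [0.6277 0.2587 0.0878] ang 2.22 rect [627.6 259.1] [12.2 11.9] 86.6
top orange 24 [0.599  0.2889 0.1065] ang 0.879 rect [598.6 287.8] [50.3  6.6] 50.8
top bar 48 [0.5773 0.2631 0.1224] ang 0.857 rect [579.  265.1] [47.5 13.8] 49.0
top skirt 333 [0.5747 0.2673 0.0967] ang 2.262 rect [571.3 267.6] [138.3 136.5] 59.0
tester top ((607.8779907226562, 260.2719421386719), (220.27198791503906, 200.89076232910156), 80.13162231445312)
side green 16 [0.6275 0.2575 0.0881] ang 2.002 rect [628.3 257.2] [ 6.3 17.9] 24.0
side orange 71 [0.6022 0.2828 0.1003] ang 1.287 rect [613.7 271.6] [48.2 48.6] 51.0
side bar 103 [0.5733 0.2636 0.1198] ang 0.978 rect
[... 337 characters left out ...]
375, -226.5347900390625), (238.9108428955078, 169.82101440429688), 4.154355525970459)
top paddle 339 [ 0.535  -0.2314  0.2903] [-0.886 -0.016  0.464] ((590.5238037109375, -232.73007202148438), (37.22404861450195, 192.75730895996094), 89.78834533691406) z [0.2671 0.292  0.311 ]
top base 2155 ((625.04931640625, -226.2052001953125), (241.30809020996094, 171.81138610839844), 4.020362377166748)
side paddle 256 [ 0.5295 -0.2228  0.2865] [ 0.872  0.122 -0.474] ((533.089111328125, -230.47613525390625), (81.91681671142578, 35.34513854980469), 5.65653133392334) z [0.2615 0.2874 0.3079]
side base 1688 ((623.5859985351562, -225.1029052734375), (241.94439697265625, 174.91807556152344), 4.488879203796387)
```

```bash
python3 - <<'E'
from h import *
K=np.array([.579,.2654]);q=np.array(robot.get_qpos());print(q.round(3))
a0,a1=np.radians(50.3),np.radians(-10.05)
def near(off): return [robot.inverse_kinematics([*K,.1005],down(p+off)) for p in (a0,a1)]
for off in(0,np.pi,-np.pi):
    print(off,[None if x is None else np.round(x,3) for x in near(off)])
robot.goto([*K,.20],down(a0));robot.ungrasp()
robot.move_straight([*K,.1005],vel=.08,guard=12);print(robot.get_ee_pos(),robot.get_force())
robot.gripper_close(15);print("w",robot.get_grip_width(),robot.get_grip_force(),robot.get_force(),robot.get_wrist_torque(),robot.get_t())
E
```

```text
[ 0.229  0.448  1.013 -0.     1.68   1.801]
0 [array([ 0.244,  0.649,  1.239, -0.   ,  1.254,  0.937]), array([ 0.244,  0.649,  1.239, -0.   ,  1.254,  1.99 ])]
3.141592653589793 [array([ 0.244,  0.649,  1.239, -0.   ,  1.254, -2.204]), array([ 0.244,  0.649,  1.239, -0.   ,  1.254, -1.151])]
-3.141592653589793 [array([ 0.244,  0.649,  1.239,  0.   ,  1.254, -2.204]), array([ 0.244,  0.649,  1.239,  0.   ,  1.254, -1.151])]
[0.57924444 0.2654711  0.1010394 ] [ 0.4879524   1.00972985 -0.44438499]
w 0.01359825243540883 15.304677766580426 [ 1.20738346 -1.17585587  4.39302003] [-0.15175871 -0.15185725 -0.02947311] 8.2083
```

```bash
python3 - <<'E'
from h import *
q0=np.array(robot.get_qpos())
for k in (.5,1):
    q=q0.copy();q[5]=q0[5]+k*np.radians(60.35);robot.move_j(q)
    print(robot.get_t(),robot.get_force(),robot.get_wrist_torque(),robot.get_ee_pos())
robot.ungrasp()
p=np.array(robot.get_ee_pos());robot.move_straight([p[0],p[1],.17],vel=.1)
robot.goto([.55,.25,.30],down(0));f=wrist();print(robot.get_t())
c,i=cloud(f),f["image"];h,s,v=[x.astype(int) for x in cv2.split(cv2.cvtColor(i,cv2.COLOR_RGB2HSV))];z=c[...,2]
K=np.array([.579,.2654]);n=np.hypot(c[...,0]-K[0],c[...,1]-K[1])<.075
for nm,m in(("orange",n&(h<22)&(s>130)&(z>.083)&(z<.13)),("bar",n&(s<60)&(z>.115)&(z<.13)),("green",n&(h>40)&(h<80)&(s>100)&(z<.1))):
    P=c[m];print(nm,len(P),P.mean(0),cv2.minAreaRect((P[:,:2]*1000).astype(np.float32)))
cv2.imwrite("pics/wk2.png",cv2.resize(i[60:260,180:400,::-1],None,fx=2.5,fy=2.5))
E
```

```text
8.775 [-2.03892244  1.46395882  3.60350272] [ 0.36794829  0.26638691 -0.08709925] [0.57929106 0.26556587 0.10095795]
9.3417 [-2.06581978  5.37154294  3.11438156] [ 0.88658897  0.26402179 -0.04442846] [0.57925232 0.26593759 0.1009555 ]
11.9917
orange 199 [0.60516699 0.26147796 0.10817215] ((605.9131469726562, 261.5619812011719), (5.06608772277832, 47.92878341674805), 79.96391296386719)
bar 544 [0.57750736 0.26585242 0.12173401] ((579.5205078125, 265.67523193359375), (14.016475677490234, 50.18103790283203), 79.91709899902344)
green 92 [0.6287162  0.25750644 0.08865128] ((628.0990600585938, 257.64508056640625), (11.085966110229492, 12.77109432220459), 79.00354766845703)
```

View pics/wk2.png

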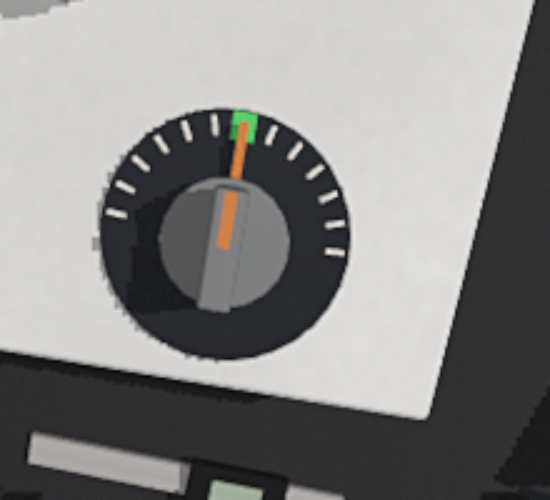

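The orange pointer tip lies in the middle of the green band at (243,125). The bar is at -10.1°, the same as the tester's axis, so the knob is at zero. Now the lever: close the fingers and keep the tool square to the paddle.

```bash
cat >> h.py <<'E'
YAW=.0716;ex=np.array([np.cos(YAW),np.sin(YAW),0]);ez=np.array([0,0,1.]);ey=np.cross(ez,ex)
HNG=np.array([.6847,-.2221,.2])
def lev(a,off=0.):
    "TCP position/rotvec square on the paddle at lever angle a, off m above its face"
    t=.5-a;d=-ex*np.cos(t)+ez*np.sin(t);n=ex*np.sin(t)+ez*np.cos(t)
    R=np.column_stack([-d,np.cross(-n,-d),-n])
    return HNG+.17*d+(.009+off)*n, Ro.from_matrix(R).as_rotvec()
E
python3 - <<'E'
from h import *
robot.gripper_close(20)
for a,o in((0,.06),(0,.003),(.35,0),(.7,-.004)):
    p,r=lev(a,o);x=robot.inverse_kinematics(p,r);print(a,p.round(4),r.round(3),None if x is None else np.round(x,3))
p,r=lev(0,.08);robot.goto(p,r)
p,r=lev(0,.004);robot.move_straight(p,vel=.08,guard=8)
print(robot.get_t(),robot.get_ee_pos(),p,robot.get_force(),robot.get_grip_width())
f=grab_frame("side");cv2.imwrite("pics/s1.png",cv2.resize(f["image"][100:260,220:420,::-1],None,fx=3,fy=3))
E
```

```text
0 [ 0.5689 -0.2304  0.3421] [ 3.025  0.108 -0.772] [-0.475  0.707  0.515 -0.349  2.325  0.836]
0 [ 0.5416 -0.2324  0.292 ] [ 3.025  0.108 -0.772] [-0.495  0.651  0.76  -0.311  2.14   0.89 ]
0.35 [ 0.5184 -0.234   0.2343] [ 3.125  0.112 -0.235] [-0.591  0.478  1.158 -0.092  1.624  0.909]
0.7 [ 0.5175 -0.2341  0.1711] [-3.117 -0.112 -0.313] [-0.696  0.403  1.487  0.154  1.111  0.745]
16.1583 [ 0.54237216 -0.23225327  0.29328883] [ 0.54210978 -0.23232694  0.29291091] [ 0.04535641  0.21303697 -1.04137658] 0.0004362361681817978
```

View pics/s1.png

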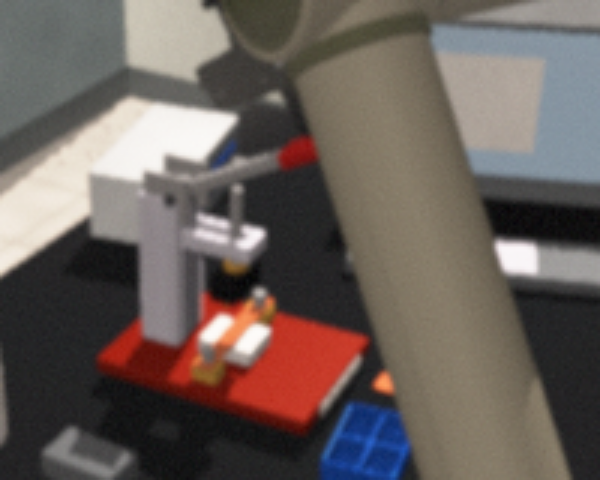

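The arm hides the paddle's end, but the lever at (290,155) is still fully up and the fingertips are just above it. Press down.

```bash
python3 - <<'E'
from h import *
for a in(.3,.64):
    p,r=lev(a);print(robot.move_straight(p,r,vel=.06,guard=25),robot.get_t(),robot.get_ee_pos()-p,robot.get_force().round(2) if hasattr(robot.get_force(),'round') else robot.get_force())
p,r=lev(.7,-.012);g=robot.move_straight(p,r,vel=.02,guard=12)
print(g,robot.get_t(),robot.get_ee_pos(),lev(.7)[0],robot.get_force())
robot.wait(.6);print(robot.get_force(),robot.get_ee_pos())
robot.wait(.8);print(robot.get_force(),robot.get_ee_pos(),robot.get_t())
f=grab_frame("side");cv2.imwrite("pics/s2.png",cv2.resize(f["image"][100:260,220:420,::-1],None,fx=3,fy=3))
E
```

```text
False 17.275 [ 7.10463200e-04 -9.51162751e-05  1.21353752e-03] [3.26 1.08 5.84]
False 18.3833 [ 0.00125837 -0.0003596   0.00205859] [2.13 1.01 9.17]
True 19.075 [ 0.51814633 -0.23446044  0.17589485] [ 0.51673213 -0.23414709  0.17504681] [-4.39927338  1.00391581 10.02841015]
[-5.04173721  1.95626626 10.56217491] [ 0.51817257 -0.23448474  0.17584677]
[-4.45990905  2.20860418 10.2579036 ] [ 0.51817143 -0.23452259  0.17586392] 20.475
```

View pics/s2.png

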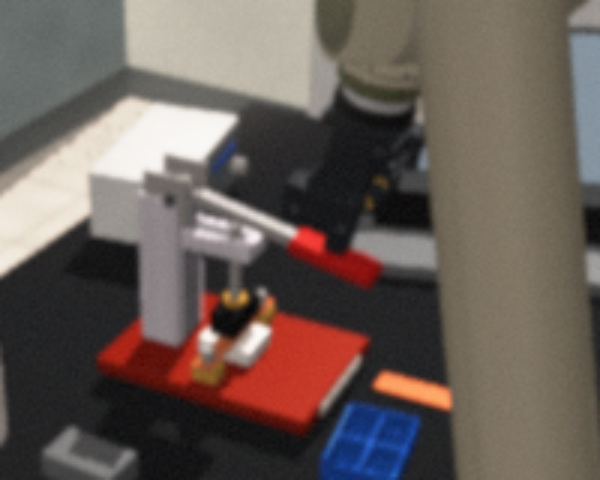

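The lever slopes down (paddle at (335,257)) and the head is on the strip. But a force of about 11 N equals the spring alone, so it may not quite be on the stop. I'll press a little further and see whether it stiffens.

```bash
python3 - <<'E'
from h import *
def F(): return np.round(robot.get_force(),1)
for k in(.001,.002,.003,.004,.005,.006,.007,.008):
    p,r=lev(.7,.001-k);robot.move_straight(p,r,vel=.01)
    robot.wait(.1);e=np.array(robot.get_ee_pos());print(k,F(),(e-HNG).round(4),e-p)
    if np.linalg.norm(F())>22:break
robot.wait(1.3);print(F(),robot.get_ee_pos(),robot.get_t())
E
```

```text
0.001 [ 1.1  1.6 10.5] [-0.1668 -0.0124 -0.0228] [ 0.00113799 -0.00037807  0.0021304 ]
0.002 [0.9 2.4 9.5] [-0.1667 -0.0124 -0.0239] [ 0.00110613 -0.00035457  0.00204232]
0.003 [-1.9  2.7 13.8] [-0.1665 -0.0124 -0.0244] [ 0.00102711 -0.00037476  0.00250928]
0.004 [-5.2  2.8 20.7] [-0.1665 -0.0124 -0.0246] [ 0.00087485 -0.00039576  0.00326488]
0.005 [-9.4  4.8 25.8] [-0.1664 -0.0124 -0.0248] [ 0.00072743 -0.00038768  0.00402999]
[-9.1  5.  26.5] [ 0.51827468 -0.23449668  0.17516635] 23.6333
```

Stiff now (26 N, no more travel): it is on the bottom stop and was held there over 1.3 s. Ease it up in one smooth motion.

```bash
python3 - <<'E'
from h import *
t=robot.get_t();p,r=lev(0,.003)
robot.move_straight(p,r,vel=.037)
print(robot.get_t()-t,robot.get_force(),np.array(robot.get_ee_pos())-lev(0)[0])
robot.wait(.2);print(robot.get_force())
E
```

```text
3.483400000000003 [-0.05931761 -0.12868022  0.39467911] [1.35451261e-03 8.44334152e-05 2.62775111e-03]
[-0.2687255  -0.4844037   0.19461578]
```

Force is gone, so the lever is on its top stop. Back off along the paddle's normal, check, and hand in.

```bash
python3 - <<'E'
from h import *
robot.move_straight(lev(0,.10)[0],vel=.1)
robot.goto([.45,-.02,.42],down(0))
f=grab_frame("side");cv2.imwrite("pics/s3.png",f["image"][...,::-1])
f=grab_frame("top");c=cloud(f);i=f["image"];h,s,v=[x.astype(int) for x in cv2.split(cv2.cvtColor(i,cv2.COLOR_RGB2HSV))]
P=c[((h<8)|(h>172))&(s>130)&(np.hypot(c[...,0]-.54,c[...,1]+.23)<.06)&(c[...,2]>.2)];print(len(P),P.mean(0) if len(P) else 0,robot.get_t(),robot.get_qd())
K=np.array([.579,.2654]);P=c[(np.hypot(c[...,0]-K[0],c[...,1]-K[1])<.075)&(s<60)&(c[...,2]>.115)&(c[...,2]<.13)]
if len(P):print(cv2.minAreaRect((P[:,:2]*1000).astype(np.float32)))
E
```

```text
336 [ 0.53383148 -0.2312336   0.29118966] 29.55 [ 0.00234681  0.00440376  0.00249199  0.00401547 -0.00148621  0.00179498]
((579.2952270507812, 265.3598937988281), (14.437223434448242, 49.493408203125), 81.20661163330078)
```

View pics/s3.png

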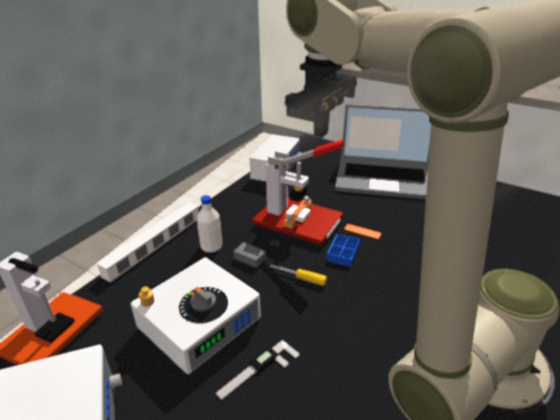

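The lever is up (340,147), the knob is at zero (200,297), and everything else is where it was.

```bash
python3 -c "
from plant import robot
print(robot.close_job())"
```

```text
the job is handed in; nothing more can be done
None
```

The job is handed in: the knob is on zero, the lever was held on its bottom stop for over 1.3 s and eased up to its top stop in about 3.5 s, and the other things on the bench look unmoved.

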